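Seal an exhibit pot in the bayonet chamber

TASK

Stand the small white screw-top pot upright on the floor of the round metal chamber. Then fit the chamber's cap: line its two lugs up with the two slots, press it down against the spring seal and twist it clockwise (seen from above), just under a quarter turn, until it locks, and let go. Leave the bigger white pot, the dusting brush and the stand loupe where they are.

Things in the scene. Friction and masses are not known exactly. Their poses are not given: they have to be found in the camera images.
- small_pot_mid (a point): Centre of the small white screw-top pot, a cylinder 38 mm in diameter and 20 mm tall, 20 g; this point is half-way up (10 mm above its underside), z along its axis. It starts upright on the table.
- chamber_floor (a point): Centre of the chamber's inner floor, 12 mm above the table. The chamber is a fixed round aluminium pot on a dark base plate 160 mm across; bore 92 mm in diameter, open at the top. Its collar, 150 mm outside, is the highest part, 62.5 mm above the table. A small brass port sticks out below the collar along +x. z is up; x is the direction in which the cap's lugs lie when locked.
- slot (a point): Middle of one of the two slots in the collar, level with the collar's top, 66 mm from the chamber's axis, 78 degrees counter-clockwise (from above) from the chamber's x; the other slot is opposite. Each is about 36 mm wide: a lug enters with some 4 degrees to spare either way. A dark bead outside the collar marks each slot. Axes as the chamber's.
- lock (a point): Point on top of the collar over one locking pocket, 66 mm from the chamber's axis along its x; the other is opposite. From a slot a pressed-down lug turns only clockwise under the lip (underside 7 mm below the collar's top) for 78 degrees to the lock, with a stop 2.5 degrees further; counter-clockwise is blocked. Axes as the chamber's.
- seal_ring (a joint): Depth (m) of the slippery spring-loaded sealing ring in the chamber's mouth that carries the cap: 0 free (its top 52 mm above the table), 0.006 at the bottom stop. It takes 4.5 N to start, 10.5 N at the bottom, cap's weight included. The lugs clear the lips below 3.5 mm; at the lock they spring up 2 mm into pockets and the ring stays about 1.5 mm down.
- cap_knob (a point): Centre of the black oblong knob on the loose aluminium cap: 62 mm long (x), 40 mm wide (y), 30 mm tall; z up. This point is 28 mm above the cap's foot, 23 mm above the face that meets the ring and 15 mm above the disc's top. It is 75 mm above the table with the cap resting on the free ring, 69 mm fully pressed, about 73.5 mm locked. The cap weighs about 0.22 kg and starts upright on the table.
- cap_lug (a point): One of the cap's two lugs (26 mm wide, 6 mm thick), 62 mm from the cap's axis along the knob's length (x) and 19 mm below the knob's centre; the other is opposite; they end 66 mm from the axis, and half a turn makes no difference. The cap's disc is 109 mm in diameter, 8 mm thick; the spigot under it, 86 mm in diameter and 5 mm high, enters the bore. Axes as the knob's.
- big_pot_mid (a point): Centre of the bigger white screw-top pot, 60 mm in diameter, 24 mm tall: a bystander, stays where it is.
- brush_mid (a point): Middle of the wooden dusting brush lying on the table, 166 mm long, 33 mm wide, 23 mm high, its length along its own y: a bystander, stays where it is.
- loupe_mid (a point): Centre of the black stand loupe, 43 mm in diameter, 32 mm tall: a bystander, stays where it is.
Things that resemble listed ones, but are neither listed nor needed, are in the scene too. Leave any pink look-alike of the part that bears cap_knob alone.

How it is judged:
On the way, in this order (a step that is already met when the one before it is completed fails the run):
1. the small pot stands upright on the chamber's floor, let go (horizontal distance between small_pot_mid and chamber_floor below 0.032 m and z of small_pot_mid in the frame of chamber_floor below 0.013 m and angle between small_pot_mid's own z axis and vertical below 0.1 rad and contact force between the fingers and small_pot below 0.05 N), for 0.2 s.
2. the cap, in the chamber's mouth, presses the sealing ring down by more than 3 mm (value of joint seal_ring above 0.003 m and horizontal distance between cap_knob and chamber_floor below 0.006 m), for 0.05 s.
At the end, for the whole second after the job is handed in: The small pot stands upright on the chamber's floor. The cap is locked: centred within 6 mm, level within 0.05 rad, its lugs within 0.10 rad of the chamber's x axis (either way round), sprung up into the pockets: knob centre 60.2 to 63.5 mm above the chamber's floor (horizontal distance between small_pot_mid and chamber_floor below 0.032 m and z of small_pot_mid in the frame of chamber_floor below 0.013 m and angle between small_pot_mid's own z axis and vertical below 0.1 rad and horizontal distance between cap_knob and chamber_floor below 0.006 m and angle between the x axis of cap_knob and the x axis of chamber_floor, either way round below 0.1 rad and z of cap_knob in the frame of chamber_floor between 0.0602 and 0.0635 m and angle between cap_knob's own z axis and vertical below 0.05 rad); the robot touches nothing.
It fails at once if the bigger pot, the brush or the loupe is moved by more than 30 mm (distance of any of big_pot_mid, brush_mid, loupe_mid from where it was at the start of the episode above 0.03 m).
It also fails if it takes over 54 s, if anything falls off the work surface, if the arm or the gripper's body presses on something with over 40 N, if the wrist force passes 120 N, or if a joint passes its speed limit or range.

ROBOT

A 7-joint arm with a two-finger parallel gripper is mounted at the origin on a cart in front of the work surface, level with it; the furniture and walls round the work are solid. World frame = base frame: x ahead of the robot, y to its left, z up, the work surface at z = 0. Lengths are in m, angles in rad, forces in N, time in s.
With the tool pointing down it reaches from about 0.4 to 0.85 m from the base axis. Payload 10.4 kg.
Tool frame: the origin (TCP) lies between the finger pads; the fingertips stand tcp_to_tips ahead of it and the grasp point (between the pads) lies 8 mm behind it (tcp_to_tips is the distance from the TCP to the fingertips, in m); z points along the fingers, y is the line along which they close (so a half turn about z gives the same grasp; the last joint's range is limited). The gripper opens to 85 mm and grips with 20 to 120 N. Pads are 22 mm wide; open, the fingers measure 114 mm over their backs; the gripper's body (76 mm by 85 mm) begins 54 mm behind the grasp point. The pads swing forward as they close: fully open they stand 13 mm farther back than shut.
Start: joints at [-1.328, 0.332, -0.065, 1.46, 0.022, 1.35, -0.088], TCP at [0.164, 0.603, 0.242] pointing down, gripper open.
Joint ranges: [-2.6, 2.6], [-0.5, 2.12], [-1.47, 1.34], [0.16, 2.42], [-1.27, 4.41], [0.06, 2.06], [-2.6, 2.6]. Speed limits (rad/s): [2.22, 2.22, 2.79, 2.79, 3.14, 3.14, 3.14].

INTERFACE

Orientations are given as a unit quaternion [x, y, z, w].
In Python, from workcell import * gives the robot as it stands.
- The arm moves only by the tool apply_moves, never from a script. Its argument "rows" is a list of rows, each an object of numbers: "x", "y", "z": the shift along the tool's x, y, z in mm; "ax", "ay", "az": the turn, a rotation vector about the tool's x, y, z in degrees; "gripper": the closure, from 0 (fully open) to 1 (shut). A call has 1 to 5 rows; each row shifts and turns the commanded pose from where the row before left it, along the tool's axes as they then stand; what a row does not reach is not made up. A row lasts 1/12 s, in which the tool goes at most 41.7 mm and 7.16 degrees, less where a joint would pass 70% of its speed; a pose out of reach is approached as far as the arm can. A call with a gripper value outside its range is refused whole. The fingers move at their own pace and stop on an object; "newtons" is the grip in N (left out, the last holds). Time passes only in rows, so rows that do not move let the fingers close. It gives the time, the measured TCP pose, the force, the opening and the grip force at its end, in the units of the state.
- get_obs(): the state, without advancing time (a new reading comes with each control period).
- camera(name): name is "scene" or "top"; returns a dict with "color" (400x640x3 uint8, red, green, blue), "fov_y" (degrees; the focal length in pixels is half the picture's height over the tangent of half this angle, whatever the lens; pixels are square), "cx", "cy" (the principal point, pixels), "k1" (the pictures are not rectified: a ray, as slopes to the right and down, at radius r is drawn at 1 + k1 r^2 times it, then the intrinsics apply), "rvec" (rotation vector, rad) and "tvec" (3), from world to camera coordinates, as OpenCV has them. Camera axes: x right, y down, z forward; pixel columns grow to the right and rows downward; lengths in m; the calibration is good to about 2 mm. A picture is of the moment at which its call begins. There is no depth.
- hand_in(): hands the job in; it is judged then, once.
The state is a dict: "clock": time; "joint_pos": joint angles; "joint_velocities": joint speeds; "tau": joint torques, N m; "position": TCP position; "ee_rot": TCP orientation; "ft_force": force on the tool from outside, world axes, zero at the start; "torque": the same for the moment, N m; "grip_width": opening from 0.0 (shut) to 1.0 (fully open); "grasp_force": force on a finger pad.
Only numpy, scipy, OpenCV 4.12 (cv2) and the standard library are available. Lean on these libraries where they do the work, as an engineer would, in place of code of your own. Each camera call takes 0.05 s, during which the arm holds its last target. There are 200 camera calls.

## Working session

There is one attempt and no reset: what is moved stays moved. The work goes in short steps, Python scripts to look and compute and a tool call to move; the robot and the scene stay as the last step left them, time stands still between calls to the robot, and variables do not carry over. Pictures are saved under pics/ and viewed, at most 10 in all, crops included, and the job is handed in when it is done.

Besides the shell and the picture viewer there is one more tool, called by a JSON object that holds its "fn" and its "kwargs", one argument or row to a line. apply_moves: Moves the arm, as the interface text tells. Its arguments: {"type":"object","properties":{"rows":{"type":"array","items":{"type":"object","properties":{"x":{"type":"number"},"y":{"type":"number"},"z":{"type":"number"},"ax":{"type":"number"},"ay":{"type":"number"},"az":{"type":"number"},"gripper":{"type":"number"}}}},"newtons":{"type":"number"}},"required":["rows"]}

```bash
mkdir -p pics; ls
cat > h.py <<'E'
from workcell import *
import numpy as np, cv2
from scipy.spatial.transform import Rotation as R
def K(c):
    f=200/np.tan(np.radians(c["fov_y"])/2); return f
def ray(c,u,v):
    f=K(c); d=np.array([(u-c["cx"])/f,(v-c["cy"])/f]); s=d.copy()
    for _ in range(30): s=d/(1+c["k1"]*(s@s))
    Rm=cv2.Rodrigues(np.array(c["rvec"],float))[0]; t=np.array(c["tvec"],float).ravel()
    return -Rm.T@t, Rm.T@np.array([s[0],s[1],1])
def at(c,u,v,z):
    o,d=ray(c,u,v); return o+d*(z-o[2])/d[2]
def px(c,p):
    Rm=cv2.Rodrigues(np.array(c["rvec"],float))[0]; q=Rm@np.asarray(p,float)+np.array(c["tvec"],float).ravel()
    s=q[:2]/q[2]; s=s*(1+c["k1"]*(s@s)); return s*K(c)+[c["cx"],c["cy"]]
E
python3 - <<'E'
from h import *
import pickle
for n in ["scene","top"]:
    c=camera(n); pickle.dump(c,open(n+".pkl","wb")); cv2.imwrite(f"pics/{n}0.png",c["color"][:,:,::-1])
    o,d=ray(c,c["cx"],c["cy"]); print(n,o,d,c["fov_y"],c["k1"])
print(get_obs())
import workcell; print([k for k in dir(workcell) if k[0]!='_'])
try: print(tcp_to_tips)
except Exception as e: print(e)
E
```

```text
pics
scene [-0.13788092 -0.49062495  0.96440365] [ 0.5889983   0.30148763 -0.74979078] 56.17832140278064 -0.07998976557166289
top [ 0.48921812 -0.12227378  0.97498762] [ 0.06639171 -0.01007008 -0.99774282] 56.97317294015265 -0.08277638808694593
{'clock': 0.1, 'joint_pos': array([-1.32761316,  0.33282705, -0.06470946,  1.46081923,  0.02161394,
        1.34988009, -0.08849783]), 'joint_velocities': array([-0.00024805, -0.00129053,  0.00100198, -0.00082351,  0.00063676,
        0.00037896, -0.00030922]), 'tau': array([ 1.96201101e-03, -6.26740122e+01,  4.95251315e-02, -3.92429423e+01,
        1.63268804e-02,  7.01938596e-03, -6.60903311e-05]), 'position': array([0.16408682, 0.60276585, 0.24160222]), 'ee_rot': array([ 1.32484604e-01,  9.91184870e-01, -6.16810645e-04, -5.02866078e-05]), 'ft_force': array([-0.2382801 ,  0.18755791, -0.58129346]), 'torque': array([-0.03576198,  0.04603863,  0.02327086]), 'grasp_force': 0.0, 'grip_width': 0.996676016142952}
['MotionError', 'camera', 'get_obs', 'hand_in', 'tcp_to_tips']
0.011
```

View pics/scene0.png

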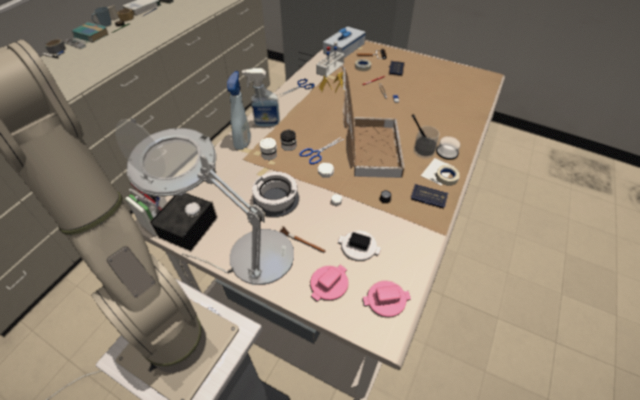

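View pics/top0.png

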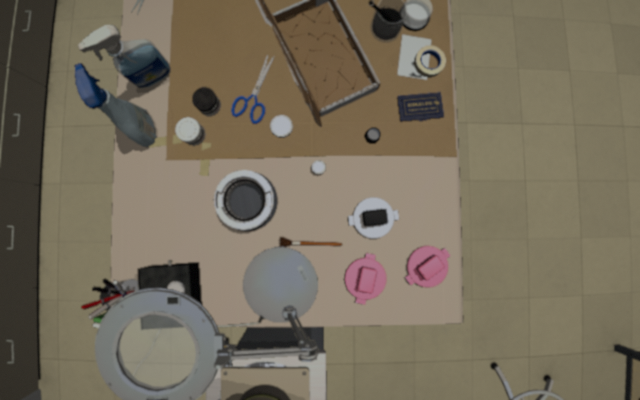

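The top picture shows the chamber near (245,200), the cap near (374,218), the small pot at (318,168), the big pot at (281,126), the loupe at (373,135) and the brush at (312,242). The pink look-alikes are at (365,278) and (429,267). I'll enlarge the relevant part.

Run:
```python
from h import *
import pickle
c=pickle.load(open("top.pkl","rb"));s=pickle.load(open("scene.pkl","rb"))
print("tcp px",px(c,[.164,.603,.242]),px(s,[.164,.603,.242]),"base",px(c,[0,0,0]))
for n,u,v,z in [("chamber",245,200,.0625),("cap",374,218,.06),("pot",318,168,.02),("big",281,126,.024),("brush",312,242,.01),("lampbase",280,284,.02)]: print(n,at(c,u,v,z))
a=cv2.resize(c["color"][150:250,205:405],None,fx=4,fy=4,interpolation=cv2.INTER_CUBIC)
b=cv2.resize(s["color"][165:265,230:430],None,fx=4,fy=4,interpolation=cv2.INTER_CUBIC)
m=cv2.cvtColor(a,cv2.COLOR_RGB2BGR);m2=cv2.cvtColor(b,cv2.COLOR_RGB2BGR)
cv2.imwrite("pics/crop0.png",np.vstack([m[:300],m2[:300]]))
```

```text
tcp px [-24.92683691 375.14071019] [ 40.40825397 165.56263676] base [265.89100843 410.02798747]
chamber [0.54932375 0.04151163 0.0625    ]
cap [ 0.502456   -0.27896028  0.06      ]
pot [ 0.63467683 -0.14129414  0.02      ]
big [ 0.74620641 -0.04483131  0.024     ]
brush [ 0.44190718 -0.12432819  0.01      ]
lampbase [ 0.33530261 -0.04135926  0.02      ]
```

View pics/crop0.png

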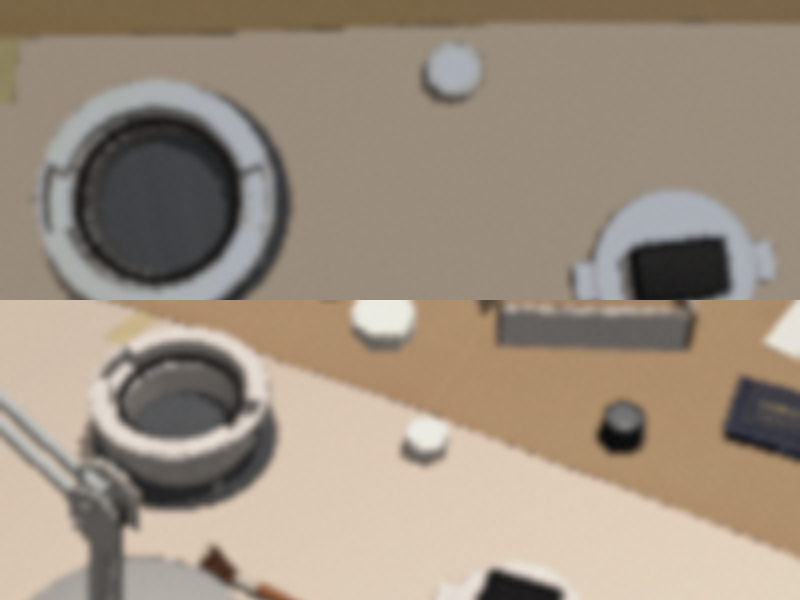

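Enlarged crop: chamber collar centre at about (157,198), which is (244,199.5) in the full top picture. Slots lie near crop (55,198) and (258,190). Small pot is at (453,70) and the cap knob at (682,268). I'll refine these and triangulate the lamp, since it may obstruct the arm.

```bash
cat >> h.py <<'E'
def tri(cs):
    A=np.zeros((3,3));b=np.zeros(3)
    for c,u,v in cs:
        o,d=ray(c,u,v);d/=np.linalg.norm(d);P=np.eye(3)-np.outer(d,d);A+=P;b+=P@o
    x=np.linalg.solve(A,b); return x,[np.round(px(c,x)-[u,v],1) for c,u,v in cs]
E
python3 - <<'E'
from h import *
import pickle
c=pickle.load(open("top.pkl","rb"));s=pickle.load(open("scene.pkl","rb"))
print("head",tri([(c,160,345),(s,172,160)]))
print("joint",tri([(c,290,315),(s,257,215)]))
print("headside",tri([(c,222,352),(s,207,172)]))
a=cv2.resize(c["color"][165:235,210:280],None,fx=8,fy=8,interpolation=cv2.INTER_CUBIC)
b=cv2.resize(c["color"][190:245,340:405],None,fx=4,fy=4,interpolation=cv2.INTER_CUBIC)
p=np.zeros((560,800,3),np.uint8);p[:560,:560]=a
b=cv2.resize(c["color"][196:242,346:402],None,fx=4.28,fy=4.28,interpolation=cv2.INTER_CUBIC)[:,:240]
p[:b.shape[0],560:560+b.shape[1]]=b
d=cv2.resize(c["color"][150:190,300:340],None,fx=6,fy=6,interpolation=cv2.INTER_CUBIC);p[250:490,560:]=d
p=cv2.convertScaleAbs(p,alpha=1.3)
cv2.imwrite("pics/crop1.png",p[:,:,::-1])
E
```

```text
head (array([0.28541185, 0.13521757, 0.35702758]), [array([-1.4,  0.9]), array([1.1, 0.3])])
joint (array([ 0.30962046, -0.07830219,  0.2434146 ]), [array([-0.7,  0.4]), array([0.6, 0. ])])
headside (array([0.28182005, 0.02356517, 0.37085904]), [array([ 0.4, -0.2]), array([-0.3, -0.1])])
```

View pics/crop1.png

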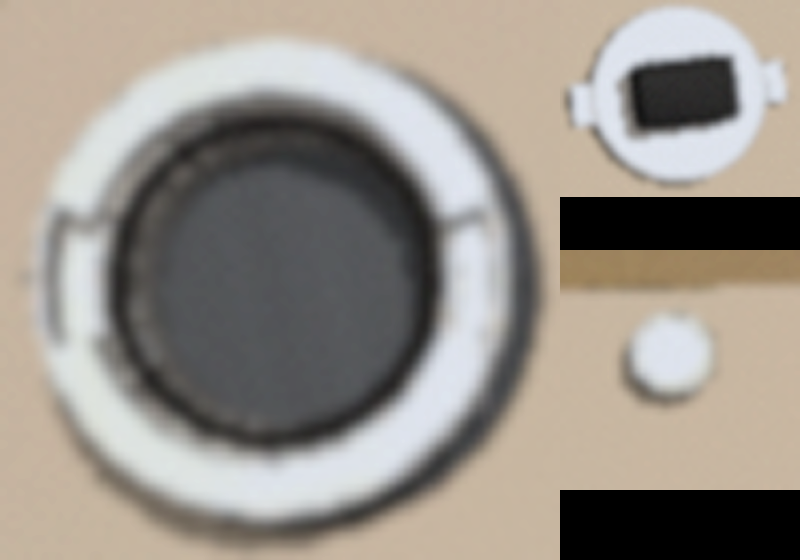

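The crop shows the chamber centre at (277,280), the left slot between y=210 and 340 (bead at (28,275)) and the right slot between 215 and 330. The cap disc is centred at (678,95) with lugs at (580,104) and (775,83), and the pot is at (668,355).

```bash
cat >> h.py <<'E'
def yaw(q): y=R.from_quat(q).apply([0,1,0]); return np.degrees(np.arctan2(y[1],y[0]))
def plan(x,y,z,yw=None):
    o=get_obs(); r=R.from_quat(o["ee_rot"]); d=r.inv().apply(np.array([x,y,z])-o["position"])*1000
    print("pos",np.round(o["position"]*1000,1),"yaw",round(yaw(o["ee_rot"]),2),"tilt",np.round(r.apply([0,0,1])[:2],4),"t",round(o["clock"],2),"F",np.round(o["ft_force"],1))
    print("shift tool mm",np.round(d,1), "az",None if yw is None else round((yaw(o["ee_rot"])-yw+180)%360-180,2), "q",np.round(o["joint_pos"],2))
E
python3 - <<'E'
from h import *
import pickle
c=pickle.load(open("top.pkl","rb"));s=pickle.load(open("scene.pkl","rb"))
C=lambda u,v:(210+(u+.5)/8-.5,165+(v+.5)/8-.5)
D=lambda u,v:(346+(u-560+.5)/4.28-.5,196+(v+.5)/4.28-.5)
P=lambda u,v:(300+(u-560+.5)/6-.5,150+(v-250+.5)/6-.5)
S=lambda u,v:(230+(u+.5)/4-.5,165+(v-300+.5)/4-.5)
ch=at(c,*C(277,280),.0625);print("chamber",ch)
for u,v in [(38,280),(517,280),(277,38),(277,522)]: print(np.linalg.norm(at(c,*C(u,v),.0625)-ch))
l=at(c,*C(68,275),.0625);r=at(c,*C(487,272),.0625);d=l-r;print("slots",l-ch,r-ch,np.degrees(np.arctan2(d[1],d[0])))
for a,b in [((62,210),(62,340)),((485,213),(485,332))]:
  A=at(c,*C(*a),.0625)-ch;B=at(c,*C(*b),.0625)-ch;print(np.degrees(np.arctan2(A[1],A[0])),np.degrees(np.arctan2(B[1],B[0])),A,B)
print("disc",at(c,*D(678,95),.013),"knobtop",at(c,*D(685,93),.043))
l=at(c,*D(580,104),.012);r=at(c,*D(775,83),.012);d=l-r;print("lugs",l,r,(l+r)/2,np.linalg.norm(d),np.degrees(np.arctan2(d[1],d[0])))
print("pot",at(c,*P(670,354),.02),"scene",at(s,*S(429,433),.02))
E
```

```text
chamber [0.55042627 0.04354439 0.0625    ]
0.07481847515110779
0.07465863164261519
0.07577573425614001
0.07495015921451095
slots [0.00199029 0.06540662 0.        ] [ 0.00205626 -0.06534005  0.        ] 90.02890976510824
71.71251243311734 105.21387226409605 [0.02231126 0.06751247 0.        ] [-0.01824553  0.06709051  0.        ]
-72.47342604309283 -104.36107072853348 [ 0.02043292 -0.06470028  0.        ] [-0.01657298 -0.06473006  0.        ]
disc [ 0.50364288 -0.2848763   0.013     ] knobtop [ 0.50434205 -0.28399733  0.043     ]
lugs [ 0.49865591 -0.22480327  0.012     ] [ 0.51049919 -0.34511822  0.012     ] [ 0.50457755 -0.28496074  0.012     ] 0.12089644604925828 95.62183778970322
pot [ 0.63753593 -0.14109908  0.02      ] scene [ 0.63519236 -0.1460782   0.02      ]
```

{"fn": "apply_moves", "kwargs": {
  "rows": [
    {"x":-35.8,"y":-18.4},
    {"x":-35.8,"y":-18.4},
    {"x":-35.8,"y":-18.4},
    {"x":-35.8,"y":-18.4},
    {"x":-35.8,"y":-18.4}
  ]
}}

```text
invalid input at $.rows[0]: expected keys x, y, z, ax, ay, az, gripper
```

{"fn": "apply_moves", "kwargs": {
  "rows": [
    {"x":-35.8,"y":-18.4},
    {"x":-35.8,"y":-18.4},
    {"x":-35.8,"y":-18.4},
    {"x":-35.8,"y":-18.4},
    {"x":-35.8,"y":-18.4}
  ]
}}

```text
invalid input at $.rows[0]: expected keys x, y, z, ax, ay, az, gripper
```

{"fn": "apply_moves", "kwargs": {
  "rows": [
    {"x":-35.8,"y":-18.4},
    {"x":-35.8,"y":-18.4},
    {"x":-35.8,"y":-18.4},
    {"az":7},
    {"az":7}
  ]
}}

```text
invalid input at $.rows[0]: expected keys x, y, z, ax, ay, az, gripper
```

{"fn": "apply_moves", "kwargs": {
  "rows": [
    {"az":7},
    {"az":7},
    {"az":7},
    {"az":7},
    {"az":7}
  ]
}}

```text
invalid input at $.rows[0]: expected keys x, y, z, ax, ay, az, gripper
```

{"fn": "apply_moves", "kwargs": {
  "rows": [
    {"az":7},
    {"az":7},
    {"az":6},
    {},
    {}
  ]
}}

```text
invalid input at $.rows[0]: expected keys x, y, z, ax, ay, az, gripper
```

```bash
python3 -c "
from h import *
plan(.6365,-.143,.14,6)"
```

```text
pos [164.1 602.8 241.6] yaw 74.77 tilt [-0.0003 -0.0012] t 0.1 F [-0.2  0.2 -0.6]
shift tool mm [-651.7 -595.4  102.4] az 68.77 q [-1.33  0.33 -0.06  1.46  0.02  1.35 -0.09]
```

{"fn": "apply_moves", "kwargs": {
  "rows": [
    {"x":-35.8,"y":-18.4,"z":0,"ax":0,"ay":0,"az":0,"gripper":0},
    {"x":-35.8,"y":-18.4,"z":0,"ax":0,"ay":0,"az":0,"gripper":0},
    {"x":-35.8,"y":-18.4,"z":0,"ax":0,"ay":0,"az":0,"gripper":0},
    {"x":-35.8,"y":-18.4,"z":0,"ax":0,"ay":0,"az":0,"gripper":0},
    {"x":-35.8,"y":-18.4,"z":0,"ax":0,"ay":0,"az":0,"gripper":0}
  ]
}}

```text
clock: 0.52
position: [0.3138, 0.4656, 0.2421]
ee_rot: [0.132, 0.991, -0.0, -0.0]
ft_force: [0.4, 0.9, -0.5]
grip_width: 0.996
grasp_force: 0.0
```

{"fn": "apply_moves", "kwargs": {
  "rows": [
    {"x":-35.8,"y":-18.4,"z":0,"ax":0,"ay":0,"az":0,"gripper":0},
    {"x":-35.8,"y":-18.4,"z":0,"ax":0,"ay":0,"az":0,"gripper":0},
    {"x":-35.8,"y":-18.4,"z":0,"ax":0,"ay":0,"az":0,"gripper":0},
    {"x":-35.8,"y":-18.4,"z":0,"ax":0,"ay":0,"az":0,"gripper":0},
    {"x":-35.8,"y":-18.4,"z":0,"ax":0,"ay":0,"az":0,"gripper":0}
  ]
}}

```text
clock: 0.93
position: [0.4623, 0.3298, 0.2422]
ee_rot: [0.132, 0.991, -0.0, -0.0]
ft_force: [0.5, 0.8, -0.6]
grip_width: 1.002
grasp_force: 0.0
```

{"fn": "apply_moves", "kwargs": {
  "rows": [
    {"x":-35.8,"y":-18.4,"z":0,"ax":0,"ay":0,"az":0,"gripper":0},
    {"x":-35.8,"y":-18.4,"z":0,"ax":0,"ay":0,"az":0,"gripper":0},
    {"x":-35.8,"y":-18.4,"z":0,"ax":0,"ay":0,"az":0,"gripper":0},
    {"x":0,"y":0,"z":0,"ax":0,"ay":0,"az":7,"gripper":0},
    {"x":0,"y":0,"z":0,"ax":0,"ay":0,"az":7,"gripper":0}
  ]
}}

```text
clock: 1.35
position: [0.5521, 0.2467, 0.2417]
ee_rot: [0.257, 0.966, -0.001, 0.0]
ft_force: [0.0, 0.9, 0.3]
grip_width: 1.002
grasp_force: 0.0
```

{"fn": "apply_moves", "kwargs": {
  "rows": [
    {"x":0,"y":0,"z":0,"ax":0,"ay":0,"az":7,"gripper":0},
    {"x":0,"y":0,"z":0,"ax":0,"ay":0,"az":7,"gripper":0},
    {"x":0,"y":0,"z":0,"ax":0,"ay":0,"az":7,"gripper":0},
    {"x":0,"y":0,"z":0,"ax":0,"ay":0,"az":7,"gripper":0},
    {"x":0,"y":0,"z":0,"ax":0,"ay":0,"az":7,"gripper":0}
  ]
}}

```text
clock: 1.77
position: [0.5502, 0.25, 0.2419]
ee_rot: [0.534, 0.845, -0.0, -0.0]
ft_force: [0.6, 0.5, 0.0]
grip_width: 0.996
grasp_force: 0.0
```

{"fn": "apply_moves", "kwargs": {
  "rows": [
    {"x":0,"y":0,"z":0,"ax":0,"ay":0,"az":7,"gripper":0},
    {"x":0,"y":0,"z":0,"ax":0,"ay":0,"az":7,"gripper":0},
    {"x":0,"y":0,"z":0,"ax":0,"ay":0,"az":6,"gripper":0},
    {"x":0,"y":0,"z":0,"ax":0,"ay":0,"az":0,"gripper":0}
  ]
}}

```text
clock: 2.1
position: [0.5502, 0.25, 0.2419]
ee_rot: [0.672, 0.74, -0.0, -0.0]
ft_force: [-0.7, 0.6, -1.3]
grip_width: 0.994
grasp_force: 0.0
```

```bash
python3 -c "
from h import *
plan(.6365,-.143,.14,6)"
```

```text
pos [550.2 250.  241.9] yaw 5.49 tilt [-0.0006 -0.0004] t 2.1 F [-0.7  0.6 -1.3]
shift tool mm [-399.5   48.4  102. ] az -0.51 q [-0.84  0.3   0.42  1.54 -0.12  1.33 -0.31]
```

{"fn": "apply_moves", "kwargs": {
  "newtons": 25,
  "rows": [
    {"x":-40,"y":4.8,"z":0,"ax":0,"ay":0,"az":0,"gripper":0},
    {"x":-40,"y":4.8,"z":0,"ax":0,"ay":0,"az":0,"gripper":0},
    {"x":-40,"y":4.8,"z":0,"ax":0,"ay":0,"az":0,"gripper":0},
    {"x":-40,"y":4.8,"z":0,"ax":0,"ay":0,"az":0,"gripper":0},
    {"x":-40,"y":4.8,"z":0,"ax":0,"ay":0,"az":0,"gripper":0}
  ]
}}

```text
clock: 2.52
position: [0.5943, 0.0516, 0.2422]
ee_rot: [0.669, 0.743, 0.0, -0.0]
ft_force: [0.5, 1.5, 0.8]
grip_width: 1.005
grasp_force: 0.0
```

{"fn": "apply_moves", "kwargs": {
  "rows": [
    {"x":-40,"y":4.8,"z":0,"ax":0,"ay":0,"az":0,"gripper":0},
    {"x":-40,"y":4.8,"z":0,"ax":0,"ay":0,"az":0,"gripper":0},
    {"x":-40,"y":4.8,"z":0,"ax":0,"ay":0,"az":0,"gripper":0},
    {"x":-40,"y":4.8,"z":0,"ax":0,"ay":0,"az":0,"gripper":0},
    {"x":-40,"y":4.8,"z":0,"ax":0,"ay":0,"az":0,"gripper":0}
  ]
}}

```text
clock: 2.93
position: [0.6384, -0.1448, 0.2421]
ee_rot: [0.669, 0.743, 0.0, -0.0]
ft_force: [1.1, 0.1, 0.1]
grip_width: 0.999
grasp_force: 0.0
```

{"fn": "apply_moves", "kwargs": {
  "rows": [
    {"x":0,"y":0,"z":35,"ax":0,"ay":0,"az":0,"gripper":0},
    {"x":0,"y":0,"z":35,"ax":0,"ay":0,"az":0,"gripper":0},
    {"x":0,"y":0,"z":35,"ax":0,"ay":0,"az":0,"gripper":0},
    {"x":0,"y":0,"z":30,"ax":0,"ay":0,"az":0,"gripper":0},
    {"x":0,"y":0,"z":0,"ax":0,"ay":0,"az":0,"gripper":0}
  ]
}}

```text
clock: 3.35
position: [0.6347, -0.142, 0.1005]
ee_rot: [0.669, 0.743, -0.003, -0.004]
ft_force: [-0.6, 1.3, -1.2]
grip_width: 1.003
grasp_force: 0.0
```

```bash
python3 -c "
from h import *
plan(.6365,-.143,.014,6)
c=camera('scene');cv2.imwrite('pics/s1.png',cv2.resize(c['color'][120:260,240:440],None,fx=3,fy=3,interpolation=2)[:,:,::-1])"
```

```text
pos [ 634.7 -142.   100.5] yaw 5.98 tilt [-0.01    0.0015] t 3.35 F [-0.6  1.3 -1.2]
shift tool mm [-1.4  2.5 86.5] az -0.02 q [-0.25  0.55  0.55  1.56 -0.31  1.13  0.47]
```

View pics/s1.png

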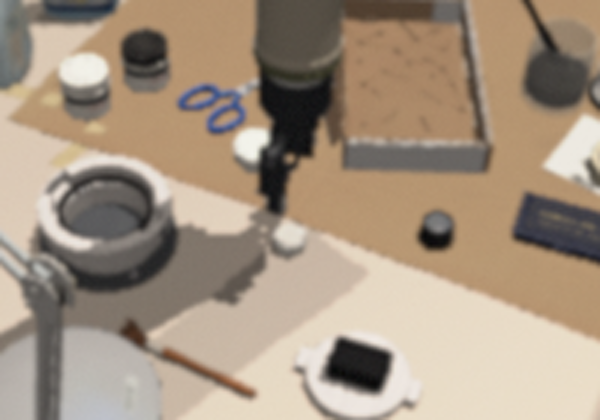

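The gripper hangs open over the small pot, whose image is at crop (288,238). Its near finger is at (272,205), as expected for this height, so I descend and grip.

{"fn": "apply_moves", "kwargs": {
  "rows": [
    {"x":-1,"y":2,"z":30,"ax":0,"ay":0,"az":0,"gripper":0},
    {"x":0,"y":0,"z":30,"ax":0,"ay":0,"az":0,"gripper":0},
    {"x":0,"y":0,"z":20,"ax":0,"ay":0,"az":0,"gripper":0},
    {"x":0,"y":0,"z":0,"ax":0,"ay":0,"az":0,"gripper":0}
  ]
}}

```text
clock: 3.73
position: [0.6393, -0.1433, 0.0254]
ee_rot: [0.67, 0.743, -0.001, -0.002]
ft_force: [-0.7, 0.4, -0.5]
grip_width: 0.999
grasp_force: 0.0
```

```bash
python3 -c "
from h import *
plan(.6365,-.143,.014,6)"
```

```text
pos [ 639.3 -143.3   25.4] yaw 5.91 tilt [-0.0036  0.0007] t 3.73 F [-0.7  0.4 -0.5]
shift tool mm [ 0.5 -2.7 11.4] az -0.09 q [-0.22  0.64  0.51  1.6  -0.36  1.    0.5 ]
```

{"fn": "apply_moves", "kwargs": {
  "newtons": 25,
  "rows": [
    {"x":0,"y":-2,"z":11,"ax":0,"ay":0,"az":0,"gripper":0},
    {"x":0,"y":0,"z":0,"ax":0,"ay":0,"az":0,"gripper":0.3},
    {"x":0,"y":0,"z":0,"ax":0,"ay":0,"az":0,"gripper":0.9},
    {"x":0,"y":0,"z":0,"ax":0,"ay":0,"az":0,"gripper":0.9},
    {"x":0,"y":0,"z":0,"ax":0,"ay":0,"az":0,"gripper":0.9}
  ]
}}

```text
clock: 4.15
position: [0.6393, -0.1442, 0.0177]
ee_rot: [0.671, 0.742, 0.001, 0.001]
ft_force: [0.1, 0.6, 0.0]
grip_width: 0.452
grasp_force: 0.0
```

{"fn": "apply_moves", "kwargs": {
  "rows": [
    {"x":0,"y":0,"z":0,"ax":0,"ay":0,"az":0,"gripper":0.9},
    {"x":0,"y":0,"z":0,"ax":0,"ay":0,"az":0,"gripper":0.9},
    {"x":0,"y":0,"z":0,"ax":0,"ay":0,"az":0,"gripper":0.9}
  ]
}}

```text
clock: 4.4
position: [0.6393, -0.1442, 0.0178]
ee_rot: [0.671, 0.742, 0.001, 0.001]
ft_force: [-0.9, 0.6, 6.0]
grip_width: 0.421
grasp_force: 24.5
```

```bash
python3 -c "
from h import *
plan(.551,.0435,.1,6)"
```

```text
pos [ 639.3 -144.2   17.8] yaw 5.78 tilt [0.0019 0.    ] t 4.4 F [-0.9  0.6  6. ]
shift tool mm [195.7 -68.8 -82.4] az -0.22 q [-0.22  0.65  0.51  1.61 -0.36  0.98  0.51]
```

{"fn": "apply_moves", "kwargs": {
  "rows": [
    {"x":0,"y":0,"z":-30,"ax":0,"ay":0,"az":0,"gripper":0.9},
    {"x":0,"y":0,"z":-35,"ax":0,"ay":0,"az":0,"gripper":0.9},
    {"x":0,"y":0,"z":-35,"ax":0,"ay":0,"az":0,"gripper":0.9},
    {"x":0,"y":0,"z":0,"ax":0,"ay":0,"az":0,"gripper":0.9},
    {"x":32.6,"y":-11.5,"z":0,"ax":0,"ay":0,"az":0,"gripper":0.9}
  ]
}}

```text
clock: 4.82
position: [0.6258, -0.1198, 0.1199]
ee_rot: [0.673, 0.739, 0.001, 0.004]
ft_force: [-0.7, 0.4, -1.2]
grip_width: 0.418
grasp_force: 25.3
```

{"fn": "apply_moves", "kwargs": {
  "rows": [
    {"x":32.6,"y":-11.5,"z":0,"ax":0,"ay":0,"az":0,"gripper":0.9},
    {"x":32.6,"y":-11.5,"z":0,"ax":0,"ay":0,"az":0,"gripper":0.9},
    {"x":32.6,"y":-11.5,"z":0,"ax":0,"ay":0,"az":0,"gripper":0.9},
    {"x":32.6,"y":-11.5,"z":0,"ax":0,"ay":0,"az":0,"gripper":0.9},
    {"x":32.6,"y":-11.5,"z":0,"ax":0,"ay":0,"az":0,"gripper":0.9}
  ]
}}

```text
clock: 5.23
position: [0.5495, 0.045, 0.1168]
ee_rot: [0.671, 0.742, 0.001, 0.0]
ft_force: [0.6, 1.1, -0.0]
grip_width: 0.419
grasp_force: 25.3
```

{"fn": "apply_moves", "kwargs": {
  "rows": [
    {"x":0,"y":0,"z":0,"ax":0,"ay":0,"az":0,"gripper":0.9},
    {"x":0,"y":0,"z":0,"ax":0,"ay":0,"az":0,"gripper":0.9}
  ]
}}

```text
clock: 5.4
position: [0.5498, 0.046, 0.1168]
ee_rot: [0.669, 0.743, 0.001, -0.0]
ft_force: [0.7, -0.7, -0.2]
grip_width: 0.417
grasp_force: 25.3
```

```bash
python3 -c "
from h import *
plan(.551,.0435,.032,6)"
```

```text
pos [549.8  46.  116.8] yaw 6.01 tilt [0.0006 0.0014] t 5.4 F [ 0.7 -0.7 -0.2]
shift tool mm [-2.8  0.9 84.8] az 0.01 q [-0.62  0.3   0.53  1.83 -0.17  1.06  0.08]
```

{"fn": "apply_moves", "kwargs": {
  "rows": [
    {"x":-2.5,"y":1,"z":25,"ax":0,"ay":0,"az":0,"gripper":0.9},
    {"x":0,"y":0,"z":25,"ax":0,"ay":0,"az":0,"gripper":0.9},
    {"x":0,"y":0,"z":20,"ax":0,"ay":0,"az":0,"gripper":0.9},
    {"x":0,"y":0,"z":12,"ax":0,"ay":0,"az":0,"gripper":0.9},
    {"x":0,"y":0,"z":0,"ax":0,"ay":0,"az":0,"gripper":0.9}
  ]
}}

```text
clock: 5.82
position: [0.5502, 0.0399, 0.0322]
ee_rot: [0.671, 0.741, -0.002, -0.001]
ft_force: [0.1, 0.0, 0.4]
grip_width: 0.422
grasp_force: 25.3
```

{"fn": "apply_moves", "kwargs": {
  "rows": [
    {"x":0,"y":0,"z":1.5,"ax":0,"ay":0,"az":0,"gripper":0.9},
    {"x":0,"y":0,"z":1,"ax":0,"ay":0,"az":0,"gripper":0.9},
    {"x":0,"y":0,"z":0,"ax":0,"ay":0,"az":0,"gripper":0.9}
  ]
}}

```text
clock: 6.07
position: [0.5523, 0.0411, 0.0329]
ee_rot: [0.671, 0.742, 0.001, 0.0]
ft_force: [1.1, 0.7, 0.2]
grip_width: 0.422
grasp_force: 25.3
```

{"fn": "apply_moves", "kwargs": {
  "rows": [
    {"x":0,"y":0,"z":1.5,"ax":0,"ay":0,"az":0,"gripper":0.9},
    {"x":0,"y":0,"z":0,"ax":0,"ay":0,"az":0,"gripper":0.9},
    {"x":0,"y":0,"z":0,"ax":0,"ay":0,"az":0,"gripper":0.9}
  ]
}}

```text
clock: 6.32
position: [0.5516, 0.0413, 0.0307]
ee_rot: [0.671, 0.742, 0.0, 0.0]
ft_force: [0.1, -0.3, 0.0]
grip_width: 0.42
grasp_force: 25.3
```

{"fn": "apply_moves", "kwargs": {
  "rows": [
    {"x":0,"y":0,"z":1.5,"ax":0,"ay":0,"az":0,"gripper":0.9},
    {"x":0,"y":0,"z":0,"ax":0,"ay":0,"az":0,"gripper":0.9}
  ]
}}

```text
clock: 6.48
position: [0.5518, 0.0413, 0.0297]
ee_rot: [0.671, 0.742, 0.0, -0.0]
ft_force: [-3.6, -0.0, 9.5]
grip_width: 0.419
grasp_force: 26.3
```

{"fn": "apply_moves", "kwargs": {
  "rows": [
    {"x":0,"y":0,"z":-0.5,"ax":0,"ay":0,"az":0,"gripper":0.45},
    {"x":0,"y":0,"z":0,"ax":0,"ay":0,"az":0,"gripper":0.45},
    {"x":0,"y":0,"z":0,"ax":0,"ay":0,"az":0,"gripper":0.45},
    {"x":0,"y":0,"z":0,"ax":0,"ay":0,"az":0,"gripper":0.45},
    {"x":0,"y":0,"z":0,"ax":0,"ay":0,"az":0,"gripper":0.45}
  ]
}}

```text
clock: 6.9
position: [0.5514, 0.0412, 0.0292]
ee_rot: [0.671, 0.742, -0.0, -0.0]
ft_force: [0.3, -0.2, -0.4]
grip_width: 0.549
grasp_force: 0.0
```

{"fn": "apply_moves", "kwargs": {
  "rows": [
    {"x":0,"y":0,"z":-20,"ax":0,"ay":0,"az":0,"gripper":0.45},
    {"x":0,"y":0,"z":-35,"ax":0,"ay":0,"az":0,"gripper":0.45},
    {"x":0,"y":0,"z":-35,"ax":0,"ay":0,"az":0,"gripper":0.45},
    {"x":0,"y":0,"z":0,"ax":0,"ay":0,"az":0,"gripper":0.45},
    {"x":0,"y":0,"z":0,"ax":0,"ay":0,"az":0,"gripper":0}
  ]
}}

```text
clock: 7.32
position: [0.5526, 0.0414, 0.1213]
ee_rot: [0.671, 0.742, 0.002, 0.001]
ft_force: [1.0, -0.4, -0.3]
grip_width: 0.674
grasp_force: 0.0
```

```bash
python3 -c "
from h import *
plan(.504,-.2845,.12,5.6)"
```

```text
pos [552.6  41.4 121.3] yaw 5.77 tilt [0.0037 0.0015] t 7.32 F [ 1.  -0.4 -0.3]
shift tool mm [-319.3  -81.2    0.6] az 0.17 q [-0.62  0.3   0.54  1.82 -0.18  1.06  0.09]
```

{"fn": "apply_moves", "kwargs": {
  "rows": [
    {"x":-35.5,"y":-9,"z":0,"ax":0,"ay":0,"az":0,"gripper":0},
    {"x":-35.5,"y":-9,"z":0,"ax":0,"ay":0,"az":0,"gripper":0},
    {"x":-35.5,"y":-9,"z":0,"ax":0,"ay":0,"az":0,"gripper":0},
    {"x":-35.5,"y":-9,"z":0,"ax":0,"ay":0,"az":0,"gripper":0},
    {"x":-35.5,"y":-9,"z":0,"ax":0,"ay":0,"az":0,"gripper":0}
  ]
}}

```text
clock: 7.73
position: [0.5233, -0.1413, 0.1182]
ee_rot: [0.67, 0.742, -0.0, -0.001]
ft_force: [0.1, -0.8, 0.3]
grip_width: 0.998
grasp_force: 0.0
```

{"fn": "apply_moves", "kwargs": {
  "rows": [
    {"x":-35.5,"y":-9,"z":0,"ax":0,"ay":0,"az":0,"gripper":0},
    {"x":-35.5,"y":-9,"z":0,"ax":0,"ay":0,"az":0,"gripper":0},
    {"x":-35.5,"y":-9,"z":0,"ax":0,"ay":0,"az":0,"gripper":0},
    {"x":-35.5,"y":-9,"z":0,"ax":0,"ay":0,"az":0,"gripper":0},
    {"x":0,"y":0,"z":0,"ax":0,"ay":0,"az":0,"gripper":0}
  ]
}}

```text
clock: 8.15
position: [0.4991, -0.2928, 0.1186]
ee_rot: [0.674, 0.739, -0.002, 0.0]
ft_force: [-0.1, 0.4, 0.1]
grip_width: 1.001
grasp_force: 0.0
```

```bash
python3 -c "
from h import *
import pickle
a=camera('top');b=camera('scene');pickle.dump(a,open('top1.pkl','wb'))
A=cv2.resize(a['color'][165:235,210:280],None,fx=6,fy=6,interpolation=2)
B=cv2.resize(b['color'][200:275,320:400],None,fx=4.6,fy=4.6,interpolation=2)[:345]
p=np.zeros((420,800,3),np.uint8);p[:,:420]=A;p[:345,425:425+B.shape[1]]=B
cv2.imwrite('pics/c2.png',p[:,:,::-1])
plan(.504,-.2845,.028,5.6)"
```

```text
pos [ 501.5 -286.4  118.1] yaw 5.57 tilt [-0.0021 -0.0001] t 8.25 F [ 0.1  0.8 -0.1]
shift tool mm [ 1.7  2.9 90. ] az -0.03 q [-0.11  0.39  0.68  1.77 -0.27  1.09  0.75]
```

View pics/c2.png

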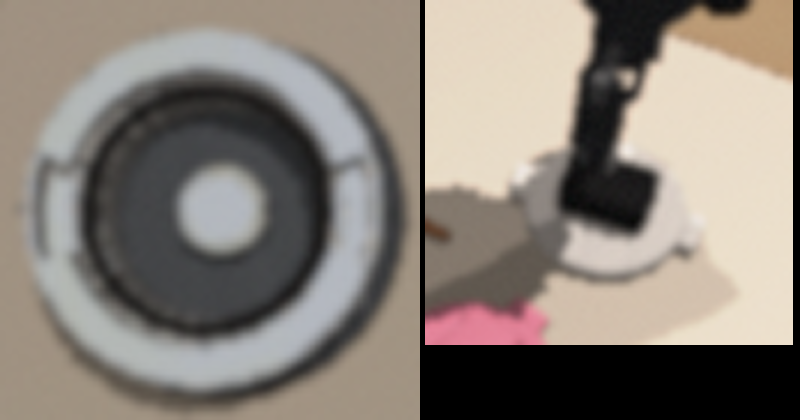

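The pot stands upright in the chamber at crop (221,210), with the chamber centre near (207,210). The gripper is over the cap knob. I'll use the known pot release position to check the camera-to-robot offset.

```bash
python3 -c "
from h import *
import pickle
c=pickle.load(open('top1.pkl','rb'))
g=c['color'][165:235,210:280].astype(int)
m=(g.sum(2)>380);m[:25]=0;m[46:]=0;m[:,:25]=0;m[:,48:]=0
v,u=np.nonzero(m);u=u.mean()+210;v=v.mean()+165;print(u,v,m.sum());print('pot cam',at(c,u,v,.032),'released TCP .5514 .0412')
C=lambda u,v:(210+(u+.5)/6-.5,165+(v+.5)/6-.5)
print('collar',at(c,*C((23+387)/2,210),.0625),at(c,*C(207,(27+393)/2),.0625))
"
```

```text
246.48701298701297 199.36363636363637 154
pot cam [0.55294471 0.04316183 0.032     ] released TCP .5514 .0412
collar [0.55038159 0.04463572 0.0625    ] [0.55037611 0.04380401 0.0625    ]
```

{"fn": "apply_moves", "kwargs": {
  "newtons": 70,
  "rows": [
    {"x":1.5,"y":3,"z":30,"ax":0,"ay":0,"az":0,"gripper":0},
    {"x":0,"y":0,"z":30,"ax":0,"ay":0,"az":0,"gripper":0},
    {"x":0,"y":0,"z":15,"ax":0,"ay":0,"az":0,"gripper":0},
    {"x":0,"y":0,"z":0,"ax":0,"ay":0,"az":0,"gripper":0},
    {"x":0,"y":0,"z":0,"ax":0,"ay":0,"az":0,"gripper":0}
  ]
}}

```text
clock: 8.67
position: [0.5055, -0.2816, 0.0435]
ee_rot: [0.67, 0.742, -0.0, -0.001]
ft_force: [-1.0, 0.0, -0.3]
grip_width: 1.002
grasp_force: 0.0
```

{"fn": "apply_moves", "kwargs": {
  "newtons": 70,
  "rows": [
    {"x":0,"y":0,"z":10.5,"ax":0,"ay":0,"az":0,"gripper":0},
    {"x":0,"y":0,"z":0,"ax":0,"ay":0,"az":0,"gripper":0.3},
    {"x":0,"y":0,"z":0,"ax":0,"ay":0,"az":0,"gripper":0.9},
    {"x":0,"y":0,"z":0,"ax":0,"ay":0,"az":0,"gripper":0.9},
    {"x":0,"y":0,"z":0,"ax":0,"ay":0,"az":0,"gripper":0.9}
  ]
}}

```text
clock: 9.08
position: [0.506, -0.2832, 0.0344]
ee_rot: [0.671, 0.742, 0.0, 0.0]
ft_force: [-3.5, 4.7, 55.3]
grip_width: 0.456
grasp_force: 53.5
```

{"fn": "apply_moves", "kwargs": {
  "rows": [
    {"x":0,"y":0,"z":0,"ax":0,"ay":0,"az":0,"gripper":0.9},
    {"x":0,"y":0,"z":0,"ax":0,"ay":0,"az":0,"gripper":0.9},
    {"x":0,"y":0,"z":0,"ax":0,"ay":0,"az":0,"gripper":0.9}
  ]
}}

```text
clock: 9.33
position: [0.5063, -0.2834, 0.0346]
ee_rot: [0.671, 0.742, 0.0, 0.001]
ft_force: [-0.4, 1.0, 5.4]
grip_width: 0.449
grasp_force: 72.1
```

```bash
python3 -c "
from h import *
plan(.5495,.0435,.13,0)"
```

```text
pos [ 506.3 -283.4   34.6] yaw 5.76 tilt [ 0.0014 -0.0003] t 9.33 F [-0.4  1.   5.4]
shift tool mm [320.8  75.9 -95.4] az 5.76 q [-0.07  0.5   0.62  1.82 -0.36  0.93  0.81]
```

{"fn": "apply_moves", "kwargs": {
  "rows": [
    {"x":0,"y":0,"z":-25,"ax":0,"ay":0,"az":0,"gripper":0.9},
    {"x":0,"y":0,"z":-35,"ax":0,"ay":0,"az":0,"gripper":0.9},
    {"x":0,"y":0,"z":-35,"ax":0,"ay":0,"az":0,"gripper":0.9},
    {"x":0,"y":0,"z":0,"ax":0,"ay":0,"az":3,"gripper":0.9},
    {"x":0,"y":0,"z":0,"ax":0,"ay":0,"az":2.8,"gripper":0.9}
  ]
}}

```text
clock: 9.75
position: [0.5069, -0.2836, 0.1311]
ee_rot: [0.708, 0.706, 0.001, 0.002]
ft_force: [-0.3, 0.1, -2.0]
grip_width: 0.446
grasp_force: 71.5
```

```bash
python3 -c "
from h import *
plan(.5495,.0435,.13,0);print(get_obs()['grasp_force'],get_obs()['grip_width'])"
```

```text
pos [ 506.9 -283.6  131.1] yaw -0.16 tilt [ 0.0041 -0.0007] t 9.75 F [-0.3  0.1 -2. ]
shift tool mm [327.3  41.7   1.1] az -0.16 q [-0.14  0.38  0.71  1.75 -0.27  1.11  0.65]
71.53711795806885 0.4461657721109527
```

Holding the cap (about 2 N). Carry it over the chamber.

{"fn": "apply_moves", "kwargs": {
  "rows": [
    {"x":36,"y":4.6,"z":0,"ax":0,"ay":0,"az":0,"gripper":0.9},
    {"x":36,"y":4.6,"z":0,"ax":0,"ay":0,"az":0,"gripper":0.9},
    {"x":36,"y":4.6,"z":0,"ax":0,"ay":0,"az":0,"gripper":0.9},
    {"x":36,"y":4.6,"z":0,"ax":0,"ay":0,"az":0,"gripper":0.9},
    {"x":36,"y":4.6,"z":0,"ax":0,"ay":0,"az":0,"gripper":0.9}
  ]
}}

```text
clock: 10.17
position: [0.5285, -0.1014, 0.1288]
ee_rot: [0.707, 0.707, 0.0, -0.0]
ft_force: [0.9, 0.2, -1.9]
grip_width: 0.451
grasp_force: 71.4
```

{"fn": "apply_moves", "kwargs": {
  "rows": [
    {"x":36,"y":4.6,"z":0,"ax":0,"ay":0,"az":0,"gripper":0.9},
    {"x":36,"y":4.6,"z":0,"ax":0,"ay":0,"az":0,"gripper":0.9},
    {"x":36,"y":4.6,"z":0,"ax":0,"ay":0,"az":0,"gripper":0.9},
    {"x":36,"y":4.6,"z":0,"ax":0,"ay":0,"az":0,"gripper":0.9},
    {"x":0,"y":0,"z":0,"ax":0,"ay":0,"az":0,"gripper":0.9}
  ]
}}

```text
clock: 10.58
position: [0.5474, 0.05, 0.1285]
ee_rot: [0.704, 0.71, 0.001, -0.001]
ft_force: [0.7, 2.0, -1.4]
grip_width: 0.454
grasp_force: 71.4
```

{"fn": "apply_moves", "kwargs": {
  "rows": [
    {"x":0,"y":0,"z":0,"ax":0,"ay":0,"az":0,"gripper":0.9},
    {"x":0,"y":0,"z":0,"ax":0,"ay":0,"az":0,"gripper":0.9},
    {"x":0,"y":0,"z":0,"ax":0,"ay":0,"az":0,"gripper":0.9}
  ]
}}

```text
clock: 10.83
position: [0.5471, 0.0394, 0.1288]
ee_rot: [0.708, 0.706, -0.0, 0.0]
ft_force: [-0.1, -0.3, -2.4]
grip_width: 0.45
grasp_force: 71.4
```

```bash
python3 -c "
from h import *
plan(.5495,.0435,.105,0)
b=camera('scene');cv2.imwrite('pics/s3.png',cv2.resize(b['color'][145:225,230:320],None,fx=7,fy=7,interpolation=2)[:,:,::-1])"
```

```text
pos [547.1  39.4 128.8] yaw -0.14 tilt [-0.0002 -0.0004] t 10.83 F [-0.1 -0.3 -2.4]
shift tool mm [ 4.1  2.4 23.7] az -0.14 q [-0.65  0.28  0.58  1.83 -0.17  1.08 -0.01]
```

View pics/s3.png

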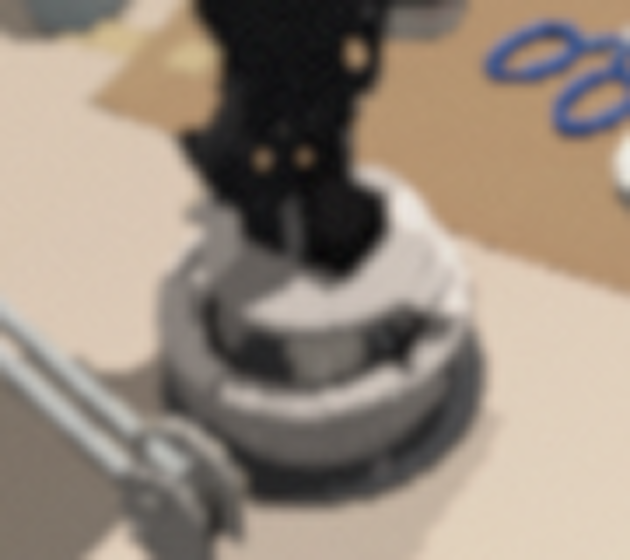

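The cap hangs level above the chamber mouth, at about crop (330,290), with a lug over the right slot near (400,335). I correct the offset and lower it.

{"fn": "apply_moves", "kwargs": {
  "rows": [
    {"x":4,"y":2.4,"z":12,"ax":0,"ay":0,"az":0,"gripper":0.9},
    {"x":0,"y":0,"z":12,"ax":0,"ay":0,"az":0,"gripper":0.9},
    {"x":0,"y":0,"z":0,"ax":0,"ay":0,"az":0,"gripper":0.9},
    {"x":0,"y":0,"z":0,"ax":0,"ay":0,"az":0,"gripper":0.9}
  ]
}}

```text
clock: 11.22
position: [0.5488, 0.0444, 0.1034]
ee_rot: [0.707, 0.707, -0.001, -0.001]
ft_force: [-0.0, 0.1, -2.0]
grip_width: 0.45
grasp_force: 71.3
```

```bash
python3 -c "
from h import *
plan(.5495,.0435,.0825,0)"
```

```text
pos [548.8  44.4 103.4] yaw -0.05 tilt [-0.0026 -0.001 ] t 11.22 F [-0.   0.1 -2. ]
shift tool mm [-0.9  0.8 20.9] az -0.05 q [-0.64  0.32  0.56  1.84 -0.2   1.03 -0.  ]
```

{"fn": "apply_moves", "kwargs": {
  "rows": [
    {"x":0,"y":0.5,"z":8,"ax":0,"ay":0,"az":0,"gripper":0.9},
    {"x":0,"y":0,"z":4,"ax":0,"ay":0,"az":0,"gripper":0.9},
    {"x":0,"y":0,"z":0,"ax":0,"ay":0,"az":0,"gripper":0.9}
  ]
}}

```text
clock: 11.47
position: [0.55, 0.0448, 0.092]
ee_rot: [0.707, 0.707, -0.0, -0.0]
ft_force: [-0.3, 0.0, -2.4]
grip_width: 0.451
grasp_force: 71.5
```

{"fn": "apply_moves", "kwargs": {
  "rows": [
    {"x":0,"y":0,"z":4,"ax":0,"ay":0,"az":0,"gripper":0.9},
    {"x":0,"y":0,"z":0,"ax":0,"ay":0,"az":0,"gripper":0.9},
    {"x":0,"y":0,"z":0,"ax":0,"ay":0,"az":0,"gripper":0.9}
  ]
}}

```text
clock: 11.72
position: [0.5502, 0.0454, 0.0887]
ee_rot: [0.707, 0.707, 0.0, -0.0]
ft_force: [0.7, 3.0, -3.4]
grip_width: 0.455
grasp_force: 71.3
```

{"fn": "apply_moves", "kwargs": {
  "rows": [
    {"x":0,"y":0,"z":3,"ax":0,"ay":0,"az":0,"gripper":0.9},
    {"x":0,"y":0,"z":0,"ax":0,"ay":0,"az":0,"gripper":0.9},
    {"x":0,"y":0,"z":0,"ax":0,"ay":0,"az":0,"gripper":0.9}
  ]
}}

```text
clock: 11.97
position: [0.5503, 0.0454, 0.0857]
ee_rot: [0.707, 0.707, 0.0, -0.0]
ft_force: [0.7, 4.2, -3.2]
grip_width: 0.451
grasp_force: 71.4
```

```bash
python3 -c "
from h import *
plan(.5495,.0435,.0776,0)"
```

```text
pos [550.3  45.4  85.7] yaw -0.0 tilt [0.0002 0.0005] t 11.97 F [ 0.7  4.2 -3.2]
shift tool mm [-1.9 -0.8  8.1] az -0.0 q [-0.63  0.35  0.56  1.86 -0.22  1.    0.01]
```

{"fn": "apply_moves", "kwargs": {
  "rows": [
    {"x":1,"y":0,"z":3,"ax":0,"ay":0,"az":0,"gripper":0.9},
    {"x":0,"y":0,"z":0,"ax":0,"ay":0,"az":0,"gripper":0.9},
    {"x":0,"y":0,"z":0,"ax":0,"ay":0,"az":0,"gripper":0.9}
  ]
}}

```text
clock: 12.22
position: [0.55, 0.0456, 0.0825]
ee_rot: [0.707, 0.707, -0.0, -0.0]
ft_force: [-0.1, 1.3, -2.8]
grip_width: 0.45
grasp_force: 71.4
```

{"fn": "apply_moves", "kwargs": {
  "rows": [
    {"x":0.5,"y":0,"z":2,"ax":0,"ay":0,"az":0,"gripper":0.9},
    {"x":0,"y":0,"z":0,"ax":0,"ay":0,"az":0,"gripper":0.9},
    {"x":0,"y":0,"z":0,"ax":0,"ay":0,"az":0,"gripper":0.9}
  ]
}}

```text
clock: 12.47
position: [0.5504, 0.0459, 0.0811]
ee_rot: [0.707, 0.707, 0.0, 0.0]
ft_force: [-0.7, -2.1, 2.4]
grip_width: 0.449
grasp_force: 71.9
```

```bash
python3 -c "
from h import *
plan(.5495,.0435,.0776,0)"
```

```text
pos [550.4  45.9  81.1] yaw -0.06 tilt [ 0.0003 -0.0002] t 12.47 F [-0.7 -2.1  2.4]
shift tool mm [-2.4 -0.9  3.5] az -0.06 q [-0.63  0.36  0.55  1.86 -0.22  0.99  0.01]
```

{"fn": "apply_moves", "kwargs": {
  "rows": [
    {"x":-0.4,"y":0,"z":2.5,"ax":0,"ay":0,"az":0,"gripper":0.9},
    {"x":0,"y":0,"z":2,"ax":0,"ay":0,"az":0,"gripper":0.9},
    {"x":0,"y":0,"z":0,"ax":0,"ay":0,"az":0,"gripper":0.9},
    {"x":0,"y":0,"z":0,"ax":0,"ay":0,"az":0,"gripper":0.9}
  ]
}}

```text
clock: 12.8
position: [0.5507, 0.046, 0.0767]
ee_rot: [0.707, 0.707, 0.0, 0.0]
ft_force: [-0.8, -0.4, 7.3]
grip_width: 0.45
grasp_force: 72.7
```

```bash
python3 -c "
from h import *
plan(.5495,.0435,.0766,0)"
```

```text
pos [550.7  46.   76.7] yaw -0.04 tilt [0.0009 0.0004] t 12.8 F [-0.8 -0.4  7.3]
shift tool mm [-2.5 -1.2  0.1] az -0.04 q [-0.63  0.36  0.55  1.86 -0.23  0.98  0.02]
```

{"fn": "apply_moves", "kwargs": {
  "rows": [
    {"x":0,"y":0,"z":0.3,"ax":0,"ay":0,"az":4,"gripper":0.9},
    {"x":0,"y":0,"z":0,"ax":0,"ay":0,"az":4,"gripper":0.9},
    {"x":0,"y":0,"z":0,"ax":0,"ay":0,"az":4,"gripper":0.9},
    {"x":0,"y":0,"z":0,"ax":0,"ay":0,"az":0,"gripper":0.9}
  ]
}}

```text
clock: 13.13
position: [0.551, 0.0463, 0.0766]
ee_rot: [0.779, 0.627, 0.001, 0.0]
ft_force: [0.4, 0.1, 7.6]
grip_width: 0.448
grasp_force: 72.6
```

```bash
python3 -c "
from h import *
plan(.5507,.046,.0766,0);print(get_obs()['torque'])"
```

```text
pos [551.   46.3  76.6] yaw -12.29 tilt [0.0017 0.0008] t 13.13 F [0.4 0.1 7.6]
shift tool mm [-0.4 -0.2  0. ] az -12.29 q [-0.66  0.37  0.59  1.86 -0.25  0.98 -0.18]
[ 0.4254075   0.08411596 -0.11376225]
```

Turning freely under the lip; continue to about 70°.

{"fn": "apply_moves", "kwargs": {
  "rows": [
    {"x":0,"y":0,"z":0,"ax":0,"ay":0,"az":5,"gripper":0.9},
    {"x":0,"y":0,"z":0,"ax":0,"ay":0,"az":5,"gripper":0.9},
    {"x":0,"y":0,"z":0,"ax":0,"ay":0,"az":5,"gripper":0.9},
    {"x":0,"y":0,"z":0,"ax":0,"ay":0,"az":5,"gripper":0.9},
    {"x":0,"y":0,"z":0,"ax":0,"ay":0,"az":5,"gripper":0.9}
  ]
}}

```text
clock: 13.55
position: [0.5511, 0.0463, 0.0766]
ee_rot: [0.896, 0.444, 0.001, 0.0]
ft_force: [0.1, 0.3, 5.5]
grip_width: 0.452
grasp_force: 72.4
```

{"fn": "apply_moves", "kwargs": {
  "rows": [
    {"x":0,"y":0,"z":0,"ax":0,"ay":0,"az":5,"gripper":0.9},
    {"x":0,"y":0,"z":0,"ax":0,"ay":0,"az":5,"gripper":0.9},
    {"x":0,"y":0,"z":0,"ax":0,"ay":0,"az":5,"gripper":0.9},
    {"x":0,"y":0,"z":0,"ax":0,"ay":0,"az":5,"gripper":0.9},
    {"x":0,"y":0,"z":0,"ax":0,"ay":0,"az":5,"gripper":0.9}
  ]
}}

```text
clock: 13.97
position: [0.5512, 0.0463, 0.0767]
ee_rot: [0.971, 0.24, 0.001, -0.0]
ft_force: [0.1, 0.8, 7.6]
grip_width: 0.448
grasp_force: 72.5
```

{"fn": "apply_moves", "kwargs": {
  "rows": [
    {"x":0,"y":0,"z":0,"ax":0,"ay":0,"az":5,"gripper":0.9},
    {"x":0,"y":0,"z":0,"ax":0,"ay":0,"az":4,"gripper":0.9},
    {"x":0,"y":0,"z":0,"ax":0,"ay":0,"az":0,"gripper":0.9},
    {"x":0,"y":0,"z":0,"ax":0,"ay":0,"az":0,"gripper":0.9}
  ]
}}

```text
clock: 14.3
position: [0.5513, 0.0462, 0.0767]
ee_rot: [0.986, 0.165, 0.001, -0.0]
ft_force: [-0.8, 0.4, 6.6]
grip_width: 0.449
grasp_force: 72.5
```

```bash
python3 -c "
from h import *
plan(.5507,.046,.0766,-78);print(get_obs()['torque'])"
```

```text
pos [551.3  46.2  76.7] yaw -71.06 tilt [0.0023 0.0004] t 14.3 F [-0.8  0.4  6.6]
shift tool mm [-0.6  0.   0. ] az 6.94 q [-0.83  0.42  0.8   1.87 -0.36  1.   -1.11]
[ 0.19043042 -0.25423137 -0.05097298]
```

{"fn": "apply_moves", "kwargs": {
  "rows": [
    {"x":0,"y":0,"z":0,"ax":0,"ay":0,"az":3,"gripper":0.9},
    {"x":0,"y":0,"z":0,"ax":0,"ay":0,"az":2,"gripper":0.9},
    {"x":0,"y":0,"z":0,"ax":0,"ay":0,"az":1,"gripper":0.9},
    {"x":0,"y":0,"z":0,"ax":0,"ay":0,"az":0,"gripper":0.9}
  ]
}}

```text
clock: 14.63
position: [0.5513, 0.0462, 0.0767]
ee_rot: [0.994, 0.112, 0.001, -0.0]
ft_force: [0.0, 0.7, 6.9]
grip_width: 0.45
grasp_force: 72.5
```

```bash
python3 -c "
from h import *
plan(.5507,.046,.0766,-78);print(get_obs()['torque'])"
```

```text
pos [551.3  46.2  76.7] yaw -77.09 tilt [0.0024 0.0004] t 14.63 F [0.  0.7 6.9]
shift tool mm [-0.7  0.1  0.1] az 0.91 q [-0.84  0.43  0.82  1.87 -0.37  1.   -1.21]
[ 0.15349129 -0.37713856 -0.06279033]
```

{"fn": "apply_moves", "kwargs": {
  "rows": [
    {"x":0,"y":0,"z":0,"ax":0,"ay":0,"az":1.5,"gripper":0.9},
    {"x":0,"y":0,"z":0,"ax":0,"ay":0,"az":0,"gripper":0.9},
    {"x":0,"y":0,"z":0,"ax":0,"ay":0,"az":0,"gripper":0.9}
  ]
}}

```text
clock: 14.88
position: [0.5514, 0.0462, 0.0767]
ee_rot: [0.995, 0.1, 0.001, -0.0]
ft_force: [0.8, 2.2, 7.7]
grip_width: 0.454
grasp_force: 72.5
```

```bash
python3 -c "
from h import *
plan(.5507,.046,.0766,-78);print(get_obs()['torque'])"
```

```text
pos [551.4  46.2  76.7] yaw -78.54 tilt [0.0025 0.0005] t 14.88 F [0.8 2.2 7.7]
shift tool mm [-0.7  0.1  0.1] az -0.54 q [-0.85  0.43  0.83  1.87 -0.38  1.   -1.23]
[ 0.161558   -0.40684923 -0.09630494]
```

{"fn": "apply_moves", "kwargs": {
  "rows": [
    {"x":0,"y":0,"z":0,"ax":0,"ay":0,"az":1,"gripper":0.9},
    {"x":0,"y":0,"z":0,"ax":0,"ay":0,"az":0,"gripper":0.9},
    {"x":0,"y":0,"z":0,"ax":0,"ay":0,"az":0,"gripper":0.9}
  ]
}}

```text
clock: 15.13
position: [0.5514, 0.0462, 0.0767]
ee_rot: [0.996, 0.091, 0.001, -0.0]
ft_force: [0.2, 0.5, 7.6]
grip_width: 0.454
grasp_force: 72.5
```

```bash
python3 -c "
from h import *
plan(.5507,.046,.0766,-78);print(get_obs()['torque'])"
```

```text
pos [551.4  46.2  76.7] yaw -79.54 tilt [0.0025 0.0005] t 15.13 F [0.2 0.5 7.6]
shift tool mm [-0.7  0.   0.1] az -1.54 q [-0.85  0.43  0.83  1.87 -0.38  1.   -1.25]
[ 0.07562758 -0.3247246  -0.10699774]
```

{"fn": "apply_moves", "kwargs": {
  "rows": [
    {"x":0,"y":0,"z":0,"ax":0,"ay":0,"az":1,"gripper":0.9},
    {"x":0,"y":0,"z":0,"ax":0,"ay":0,"az":0,"gripper":0.9},
    {"x":0,"y":0,"z":0,"ax":0,"ay":0,"az":0,"gripper":0.9}
  ]
}}

```text
clock: 15.38
position: [0.5513, 0.0459, 0.0767]
ee_rot: [0.997, 0.083, 0.001, 0.0]
ft_force: [1.5, 0.2, 7.4]
grip_width: 0.45
grasp_force: 72.5
```

```bash
python3 -c "
from h import *
plan(.5507,.046,.0766,-78);print(get_obs()['torque'])"
```

```text
pos [551.3  45.9  76.7] yaw -80.53 tilt [0.0024 0.0001] t 15.38 F [1.5 0.2 7.4]
shift tool mm [-0.6 -0.2  0.1] az -2.53 q [-0.85  0.43  0.84  1.87 -0.38  1.   -1.26]
[-0.1646741  -0.31103406  0.10336756]
```

The moment about z changed sign at −80.5°, so that is the stop and the lock is at about −78°. Back off 2° and let it spring up.

{"fn": "apply_moves", "kwargs": {
  "rows": [
    {"x":0,"y":0,"z":0,"ax":0,"ay":0,"az":-2.2,"gripper":0.9},
    {"x":0,"y":0,"z":0,"ax":0,"ay":0,"az":0,"gripper":0.9},
    {"x":0,"y":0,"z":-1.5,"ax":0,"ay":0,"az":0,"gripper":0.9},
    {"x":0,"y":0,"z":-1.5,"ax":0,"ay":0,"az":0,"gripper":0.9},
    {"x":0,"y":0,"z":0,"ax":0,"ay":0,"az":0,"gripper":0.9}
  ]
}}

```text
clock: 15.8
position: [0.5512, 0.046, 0.0796]
ee_rot: [0.995, 0.102, 0.001, -0.0]
ft_force: [2.0, -0.1, 4.3]
grip_width: 0.447
grasp_force: 72.2
```

```bash
python3 -c "
from h import *
plan(.5507,.046,.0801,-78);print(get_obs()['torque'])"
```

```text
pos [551.2  46.   79.6] yaw -78.33 tilt [0.0021 0.0003] t 15.8 F [ 2.  -0.1  4.3]
shift tool mm [-0.5 -0.  -0.5] az -0.33 q [-0.85  0.43  0.83  1.87 -0.37  1.   -1.23]
[ 0.01655985 -0.71224045  0.02110597]
```

{"fn": "apply_moves", "kwargs": {
  "rows": [
    {"x":0,"y":0,"z":-1.2,"ax":0,"ay":0,"az":0,"gripper":0.9},
    {"x":0,"y":0,"z":0,"ax":0,"ay":0,"az":0,"gripper":0.9},
    {"x":0,"y":0,"z":0,"ax":0,"ay":0,"az":0,"gripper":0.9}
  ]
}}

```text
clock: 16.05
position: [0.5505, 0.0461, 0.0802]
ee_rot: [0.995, 0.102, 0.0, 0.0]
ft_force: [3.3, -0.0, 0.1]
grip_width: 0.449
grasp_force: 74.7
```

```bash
python3 -c "
from h import *
plan(.5507,.046,.0801,-78);print(get_obs()['torque'])"
```

```text
pos [550.5  46.1  80.2] yaw -78.32 tilt [ 0.0006 -0.    ] t 16.05 F [ 3.3 -0.   0.1]
shift tool mm [0.2 0.1 0.1] az -0.32 q [-0.85  0.43  0.83  1.87 -0.37  1.01 -1.23]
[ 0.03793617 -1.05099014  0.06625236]
```

{"fn": "apply_moves", "kwargs": {
  "rows": [
    {"x":0,"y":0,"z":-2,"ax":0,"ay":0,"az":0,"gripper":0.9},
    {"x":0,"y":0,"z":0,"ax":0,"ay":0,"az":0,"gripper":0.9},
    {"x":0,"y":0,"z":0,"ax":0,"ay":0,"az":0,"gripper":0.9}
  ]
}}

```text
clock: 16.3
position: [0.5504, 0.0461, 0.0804]
ee_rot: [0.995, 0.102, 0.001, 0.001]
ft_force: [16.4, 0.0, -27.1]
grip_width: 0.447
grasp_force: 79.5
```

The cap holds against −27 N of pull, so it is locked. Release the pull, open and retreat.

{"fn": "apply_moves", "kwargs": {
  "rows": [
    {"x":0,"y":0,"z":2,"ax":0,"ay":0,"az":0,"gripper":0.9},
    {"x":0,"y":0,"z":0,"ax":0,"ay":0,"az":0,"gripper":0.9},
    {"x":0,"y":0,"z":0,"ax":0,"ay":0,"az":0,"gripper":0.3},
    {"x":0,"y":0,"z":0,"ax":0,"ay":0,"az":0,"gripper":0},
    {"x":0,"y":0,"z":0,"ax":0,"ay":0,"az":0,"gripper":0}
  ]
}}

```text
clock: 16.72
position: [0.5495, 0.046, 0.0799]
ee_rot: [0.995, 0.102, -0.001, -0.0]
ft_force: [0.4, -0.9, -0.3]
grip_width: 0.857
grasp_force: 0.0
```

{"fn": "apply_moves", "kwargs": {
  "rows": [
    {"x":0,"y":0,"z":0,"ax":0,"ay":0,"az":0,"gripper":0},
    {"x":0,"y":0,"z":0,"ax":0,"ay":0,"az":0,"gripper":0},
    {"x":0,"y":0,"z":-25,"ax":0,"ay":0,"az":0,"gripper":0},
    {"x":0,"y":0,"z":-35,"ax":0,"ay":0,"az":0,"gripper":0},
    {"x":0,"y":0,"z":-35,"ax":0,"ay":0,"az":0,"gripper":0}
  ]
}}

```text
clock: 17.13
position: [0.5493, 0.0456, 0.1758]
ee_rot: [0.995, 0.101, -0.001, 0.0]
ft_force: [0.1, 0.0, -0.1]
grip_width: 1.001
grasp_force: 0.0
```

{"fn": "apply_moves", "kwargs": {
  "rows": [
    {"x":0,"y":-40,"z":0,"ax":0,"ay":0,"az":0,"gripper":0},
    {"x":0,"y":-40,"z":0,"ax":0,"ay":0,"az":0,"gripper":0},
    {"x":0,"y":-40,"z":0,"ax":0,"ay":0,"az":0,"gripper":0},
    {"x":0,"y":-40,"z":0,"ax":0,"ay":0,"az":0,"gripper":0},
    {"x":0,"y":0,"z":0,"ax":0,"ay":0,"az":0,"gripper":0}
  ]
}}

```text
clock: 17.55
position: [0.5151, 0.212, 0.1748]
ee_rot: [0.994, 0.107, -0.001, -0.001]
ft_force: [0.3, 1.0, -0.6]
grip_width: 0.999
grasp_force: 0.0
```

```bash
python3 -c "
from h import *
plan(.5507,.046,.0801,-78)
a=camera('top');b=camera('scene')
A=cv2.resize(a['color'][165:235,210:280],None,fx=5.5,fy=5.5,interpolation=2)
B=cv2.resize(b['color'][150:225,235:310],None,fx=5.13,fy=5.13,interpolation=2)
p=np.hstack([A,cv2.resize(B,(385,385))]);cv2.imwrite('pics/f.png',p[:,:,::-1])"
```

```text
pos [515.1 212.  174.8] yaw -77.7 tilt [-0.0015  0.0027] t 17.55 F [ 0.3  1.  -0.6]
shift tool mm [ -0.5 170.1  94.2] az 0.3 q [-1.17  0.29  0.83  1.77 -0.24  1.18 -1.63]
```

View pics/f.png

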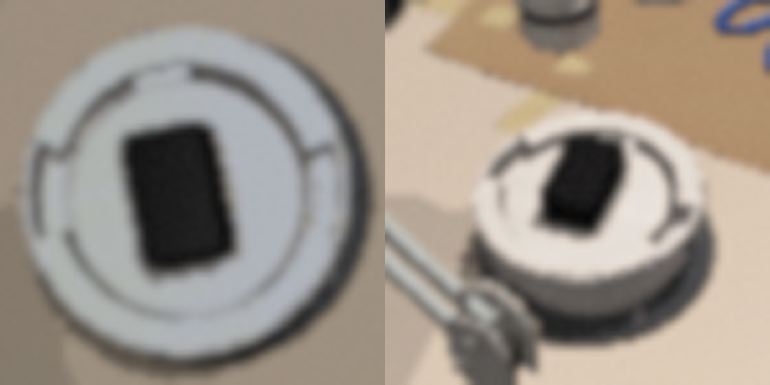

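The cap sits level in the collar. Its knob at (180,197) is turned about 12° from image vertical, a lug shows in the pocket at (160,75), and the gripper is clear.

```bash
python3 -c "
from workcell import *
print(hand_in())"
```

```text
the job is handed in; nothing more can be done
None
```

The small pot is standing in the chamber and the cap is locked (it held against a 27 N pull); the gripper is clear and the job was handed in at about 18 s, with no verdict returned.

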